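# Clamp a split painted panel in the ratchet press

## Robot

A 6-joint arm with a two-finger parallel gripper is mounted at the origin on the work surface. World frame = base frame: x ahead of the robot, y to its left, z up, the work surface at z = 0. Lengths are in m, angles in rad, forces in N, time in s.
With the tool pointing down it reaches from about 0.15 to 0.775 m from the base axis. Payload 6.1 kg.
Tool frame: the origin (TCP) lies on the centre line of the jaws, within the pads' length; the fingertips stand 25 mm ahead of it and the grasp point (between the pads) lies 6 mm ahead of it (tips_ahead is the distance from the TCP to the fingertips, in m); z points along the fingers, y is the direction in which the jaws open and shut (so a half turn about z gives the same grasp; the last joint's range is limited). The gripper opens to 85 mm and grips with 20 to 120 N. Pads are 22 mm wide; open, the fingers measure 114 mm over their backs; the gripper's body (76 mm by 85 mm) begins 54 mm behind the grasp point. The pads swing forward as they close: fully open they stand 13 mm farther back than shut.
Start: joints at [1.301, 0.126, -0.04, 1.405, 0, 1.571], TCP at [0.14, 0.506, 0.256] pointing down, gripper open.
Joint ranges: [-2.72, 2.72], [-0.95, 1.95], [-1.27, 1.35], [-1.78, 2.02], [-1.46, 1.47], [-3.14, 3.14]. Speed limits (rad/s): [2.39, 2.39, 3.01, 3.14, 3.14, 3.14].

## Interface

Orientations are given as a rotation vector (axis times angle).
In Python, from workcell import sense, grab_frame, finish_job, tips_ahead gives the robot as it stands.
- The arm moves only by the shell command python3 -m jog 'ROWS' [FORCE]. ROWS is JSON, a list of rows, each an object with "twist": the turn, a rotation vector about the tool's x, y, z in degrees, a list of three; "delta_pos": the shift along the tool's x, y, z in cm, a list of three; "grip": the finger opening in cm, from 0 to 8.54. In form: [{"twist": [ax, ay, az], "delta_pos": [tx, ty, tz], "grip": grip}, ...]. A call has 1 to 5 rows; each row shifts and turns the commanded pose from where the row before left it, along the tool's axes as they then stand; what a row does not reach is not made up. A row lasts 1/8 s, in which the tool goes at most 62.5 mm and 10.7 degrees, less where a joint would pass 70% of its speed; a pose out of reach is approached as far as the arm can. A call is refused whole if a number of a shift passes 6.25 or a number of a turn 10.7, either way. A call with a gripper value outside its range is refused whole. The fingers move at their own pace and stop on an object; FORCE is the grip in N (left out, the last holds). Time passes only in rows, so rows that do not move let the fingers close. It gives the time, the measured TCP pose, the force and the opening at its end, in the units of the state.
- sense(): the state, without advancing time (a new reading comes with each control period).
- grab_frame(name): name is "scene" or "top" or "wrist"; returns a dict with "frame" (384x512x3 uint8, blue, green, red), "K" (3x3 intrinsics, pixels), "world_from_camera" (4x4, takes a point from camera to world coordinates). Camera axes: x right, y down, z forward; pixel columns grow to the right and rows downward; lengths in m; the calibration is good to about 2 mm. A picture is of the moment at which its call begins. There is no depth.
- finish_job(): hands the job in, once; it reports no verdict.
The state is a dict: "time_s": time; "joint_positions": joint angles; "joint_velocities": joint speeds; "tau": joint torques, N m; "position": TCP position; "orientation": TCP orientation; "ft_force": force on the tool from outside, world axes, zero at the start; "wrist_torque": the same for the moment, N m; "opening": finger opening in m.
Only numpy, scipy, OpenCV 4.12 (cv2) and the standard library are available. Lean on these libraries where they do the work, as an engineer would, in place of code of your own. Each camera call takes 0.05 s, during which the arm holds its last target. There are 200 camera calls.

## Task

Stand the cork-faced caul upright on the press bed between the jaw plate and the split painted panel, centred along the plate, and let go of it. Then turn the ratchet knob clockwise, click by click, until the crack in the panel is closed and the dial needle rests in the green with the pawl dropped into its tooth and the knob released. Never run the needle into the red, keep off the painted wood with the gripper, and leave the other things on the bench where they are.

Things in the scene. Friction and masses are not known exactly. Their poses are not given: they have to be found in the camera images.
- press: edge-gluing press fixed on the bench: aluminium bed 160 x 370 x 20 mm; origin under the bed, bed top 20 mm above it. Press +y runs from the green stop bar, past panel, jaw plate and green carriage (dial on top), to the gearbox with ratchet wheel and knob (its top 120 mm above the bench); +z is up. Turning the knob drives the carriage with its sprung jaw plate towards -y
- plate: steel jaw plate 130 (x) x 10 (y) x 26 mm high on two springs in front of the carriage; origin at the middle of its pressing face, 1 mm above the bed; its pressing face looks to press -y. The springs give 1.6 N per mm: the plate can be pushed back 18 mm towards the carriage
- needle (a joint): needle of the round 60 mm dial on the carriage, 26 mm long, shows the push of the jaw springs; 0 at no load (points to press +y), grows clockwise by 0.12 rad per mm of spring travel (0.075 rad per N). Green band 0.62 to 1.20 rad (8.3 to 16 N), red begins at 1.56 rad (20.8 N)
- dial (a point): centre of the dial face, 59 mm above the bench; rides on the carriage
- knob (a joint): ratchet knob, rad, 0 at the start, grows clockwise from above (closing the jaw). The saw-toothed wheel under it, 68 mm across, has 16 teeth: the pawl holds it at 0, 0.393, 0.785 ... Each tooth moves the carriage 4.0 mm. To catch a tooth the knob must pass it by some 0.02 to 0.1 rad; let go, the loaded wheel runs back onto the pawl
- knob_grip (a point): on the knob axis at the height to grip, 104 mm above the bench. The knob is a black upright bar 60 long, 16 thick, its top 16 mm above this point, on a 44 mm disc whose top is 24 mm under this point; wheel and pawl lie 36 mm and more under it. At knob 0 the bar's length lies along press x; this point's x axis turns with the bar
- pawl (a joint): brass sprung pawl beside the wheel, rad; about 0 down in a tooth, about 0.14 when riding over a tooth tip; under 0.05 it is seated
- caul_mid (a point): centre, half-way up, of the loose beech caul standing on its foot: foot 110 (x) x 24 (y) x 30 mm high, cork on both long faces; on its middle a grip block 40 (x) x 16 (y) x 34 mm high. 64 mm high in all: underside 32 mm under this point, grip block from 2 mm under to 32 mm over it; about 90 g. Either cork face may look to the panel
- panel_a: half of the split painted panel, 130 (x) x 60 (y) x 20 mm thick, loose on the bed; the stop bar (150 x 20 x 26 mm high, bolted to the bed in a slightly different place each day) lies 0 to 12 mm behind its -y edge, not measured; origin at the centre of its underside
- panel_b: other half, the same size, on the +y side of panel_a with the crack open by 1.5 to 3.5 mm between them; origin at the centre of its underside. Its +y edge is what the caul presses on
- glue: white glue bottle with red cap, 54 mm across and 130 mm high, standing; leave it
- jar: amber glass jar 52 mm across and 55 mm high, standing; leave it
- brush: brush 170 mm long, lying; leave it

How it is judged:
On the way, in this order (a step that is already met when the one before it is completed fails the run):
1. the caul stands on the bed between jaw plate and panel, let go of (y of caul_mid in the frame of plate between -0.036 and -0.01 m and x of caul_mid in the frame of plate between -0.012 and 0.012 m and z of caul_mid in the frame of press below 0.055 m and angle between caul_mid's own z axis and vertical below 0.06 rad and contact force between the fingers and caul below 0.1 N and value of joint needle below 0.2 rad), for 0.2 s.
2. the jaw bears on the caul and the needle rises (value of joint needle above 0.3 rad and contact force between caul and panel_b above 2 N).
At the end, for the whole second after the job is handed in: Knob free and at rest, pawl seated (under 0.05 rad), needle in the green (0.62 to 1.20 rad), crack closed to 1.2 mm and halves parallel to 0.03 rad; caul upright on the bed (3 mm, 0.06 rad), centred on the plate to 15 mm, held between plate and panel with over 5 N (value of joint needle between 0.62 and 1.2 rad and value of joint pawl below 0.05 rad and velocity of joint knob between -0.05 and 0.05 rad/s and y of panel_b in the frame of panel_a below 0.0612 m and angle between the x axis of panel_b and the x axis of panel_a, either way round below 0.03 rad and contact force between caul and panel_b above 5 N and contact force between caul and plate above 5 N and x of caul_mid in the frame of plate between -0.015 and 0.015 m and z of caul_mid in the frame of press below 0.055 m and angle between caul_mid's own z axis and vertical below 0.06 rad); the robot touches nothing.
It fails at once if the needle goes into the red (1.56 rad or more) (value of joint needle above 1.56 rad).
It fails at once if the gripper presses on the painted panel (contact force between the fingers and panel_a above 1 N or contact force between the fingers and panel_b above 1 N).
It fails at once if glue, jar or brush is moved more than 20 mm (distance of any of glue, jar, brush from where it was at the start of the episode above 0.02 m).
It also fails if it takes over 72 s, if anything falls off the work surface, if the arm or the gripper's body presses on something with over 40 N, if the wrist force passes 120 N, or if a joint passes its speed limit or range.

## Working session

There is one attempt and no reset: what is moved stays moved. The work goes in short steps, Python scripts to look and compute and a shell command to move; the robot and the scene stay as the last step left them, time stands still between calls to the robot, and variables do not carry over. Pictures are saved under pics/ and viewed, about 8 in all and at most 12, crops included, and the job is handed in when it is done.

```bash
mkdir -p pics; ls
cat > h.py <<'E'
import numpy as np, cv2
from workcell import sense, grab_frame, finish_job, tips_ahead
from scipy.spatial.transform import Rotation as R
def shot(name,fn):
    f=grab_frame(name); cv2.imwrite('pics/'+fn+'.png',f['frame']); np.savez('pics/'+fn+'.npz',K=f['K'],T=f['world_from_camera']); return f
def ray(fn,u,v,z):
    d=np.load('pics/'+fn+'.npz');T=d['T'];r=T[:3,:3]@np.linalg.solve(d['K'],[u,v,1.]);o=T[:3,3]
    return o+r*(z-o[2])/r[2]
def proj(fn,p):
    d=np.load('pics/'+fn+'.npz');c=np.linalg.inv(d['T'])@np.append(p,1);q=d['K']@c[:3];return q[:2]/q[2]
def tool():
    s=sense();return np.array(s['position']),R.from_rotvec(s['orientation'])
E
python3 - <<'E'
from h import *
a=shot('top','t0')['frame'];b=shot('scene','s0')['frame']
cv2.imwrite('pics/t0b.png',cv2.resize(a,(800,600),interpolation=cv2.INTER_CUBIC))
print(np.load('pics/t0.npz')['T'],np.load('pics/t0.npz')['K'],sense(),tips_ahead)
E
```

```text
pics
[[-7.42275053e-04 -9.87946361e-01  1.54794822e-01  3.71257169e-01]
 [-9.99250827e-01  6.72242797e-03  3.81128983e-02 -1.48328685e-02]
 [-3.86940962e-02 -1.54650563e-01 -9.87211208e-01  8.76686139e-01]
 [ 0.00000000e+00  0.00000000e+00  0.00000000e+00  1.00000000e+00]] [[358.11302669   0.         254.71330632]
 [  0.         358.11302669 190.13579198]
 [  0.           0.           1.        ]] {'time_s': 0.1, 'joint_positions': array([ 1.30099111e+00,  1.26328120e-01, -4.04870873e-02,  1.40538695e+00,
        1.52864033e-05,  1.57076215e+00]), 'joint_velocities': array([-0.00010643, -0.00092853,  0.00323836,  0.00102258, -0.00039969,
       -0.0002302 ]), 'tau': array([ 1.24637852e-03, -4.36903560e+01,  3.53606451e+01,  1.36976966e-02,
        1.08136561e-05,  1.48345276e-05]), 'position': array([0.13984655, 0.50570103, 0.255611  ]), 'orientation': array([-4.22444003e-01, -3.11285358e+00,  2.18482932e-03]), 'ft_force': array([-0.33470459, -0.15628659,  1.13966329]), 'wrist_torque': array([0.00322223, 0.01825   , 0.05843   ]), 'opening': 0.085336093865767} 0.025
```

View pics/t0b.png

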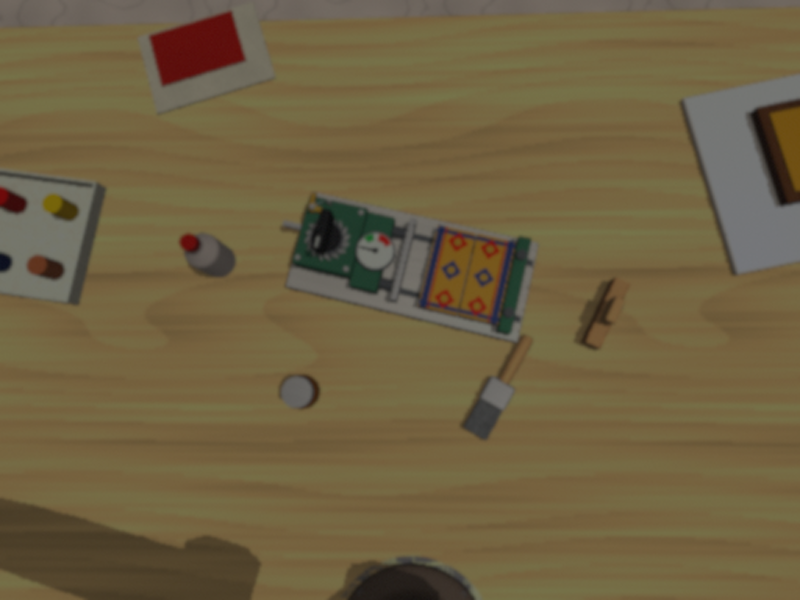

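View pics/s0.png

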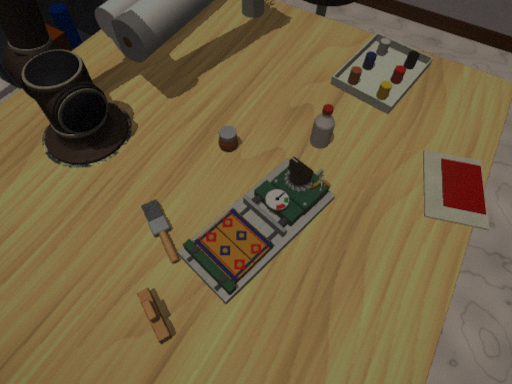

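Run:
```python
from h import *
a=cv2.imread('pics/t0.png');b=cv2.imread('pics/s0.png')
A=cv2.resize(a[120:225,180:345],(800,509),interpolation=cv2.INTER_CUBIC)
cv2.imwrite('pics/c1.png',np.clip(A*1.8,0,255).astype('u1'))
c=cv2.resize(a[170:230,360:410],(400,480),interpolation=cv2.INTER_CUBIC)
d=cv2.resize(b[280:350,130:185],(377,480),interpolation=cv2.INTER_CUBIC)
cv2.imwrite('pics/c2.png',np.clip(np.hstack([c,d])*1.8,0,255).astype('u1'))
```

```text
(no output)
```

View pics/c1.png

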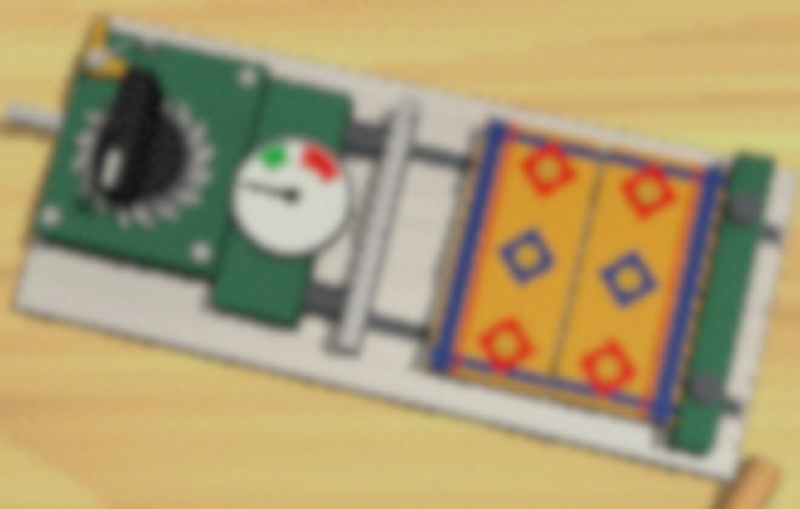

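View pics/c2.png

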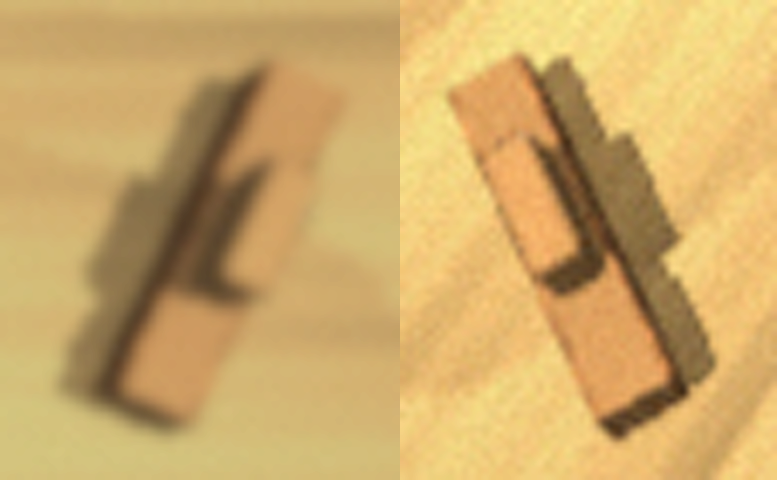

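Run:
```python
from h import *
def c1(u,v,z): return ray('t0',180+(u+.5)/4.848-.5,120+(v+.5)/4.848-.5,z)
def c2(u,v,z): return ray('t0',360+(u+.5)/8-.5,170+(v+.5)/8-.5,z)
F=np.array([c2(270,62,.03),c2(345,97,.03),c2(188,422,.03),c2(117,384,.03)])
print('foot',F.round(4),F.mean(0),np.linalg.norm(np.diff(F,axis=0),axis=1))
B=np.array([c1(100,15,.02),c1(797,172,.02),c1(735,478,.02),c1(15,305,.02)])
print('bed',B.round(4),B.mean(0),np.linalg.norm(np.diff(B,axis=0),axis=1))
yd=(B[0]+B[3]-B[1]-B[2]);yd/=np.linalg.norm(yd);a=np.arctan2(yd[1],yd[0]);print('y dir deg',np.degrees(a))
xd=np.array([yd[1],-yd[0],0]);o=B.mean(0)
def P(n,p): print(n,((p-o)@xd).round(4),((p-o)@yd).round(4),p.round(4))
P('plate top R1',c1(418,104,.047));P('plate top R2',c1(357,352,.047));P('plL1',c1(398,98,.047));P('plL2',c1(336,346,.047))
P('pan1',c1(490,122,.04));P('pan2',c1(434,367,.04));P('pan3',c1(722,172,.04));P('pan4',c1(666,420,.04))
P('dial',c1(291,196,.059));P('knobtop1',c1(144,75,.12));P('knobtop2',c1(112,195,.12));P('stopL1',c1(737,155,.046));P('stopL2',c1(672,445,.046))
P('caul',F.mean(0)); d=(F[0]+F[1]-F[2]-F[3]);print('caul dir',np.degrees(np.arctan2(d[1],d[0])))
print('xdir deg',np.degrees(np.arctan2(xd[1],xd[0])))
p,r=tool();print(r.as_matrix().round(3))
```

```text
foot [[ 0.5326 -0.3112  0.03  ]
 [ 0.5219 -0.3324  0.03  ]
 [ 0.4261 -0.2813  0.03  ]
 [ 0.4373 -0.2614  0.03  ]] [ 0.4794507  -0.29659137  0.03      ] [0.02377653 0.10854945 0.02276551]
bed [[ 0.678   0.1551  0.02  ]
 [ 0.5906 -0.1996  0.02  ]
 [ 0.4369 -0.1635  0.02  ]
 [ 0.5257  0.1948  0.02  ]] [ 0.55779256 -0.00327069  0.02      ] [0.36527356 0.15784071 0.36915044]
y dir deg 76.11597188488587
plate top R1 0.0621 0.0089 [ 0.6202 -0.0095  0.047 ]
plate top R2 -0.0653 0.0085 [0.4965 0.0207 0.047 ]
plL1 0.0628 0.0192 [6.234e-01 3.000e-04 4.700e-02]
plL2 -0.0648 0.0191 [0.4995 0.0308 0.047 ]
pan1 0.0632 -0.0275 [ 0.6126 -0.0452  0.04  ]
pan2 -0.0627 -0.0292 [ 0.4899 -0.0165  0.04  ]
pan3 0.0645 -0.1442 [ 0.5858 -0.1587  0.04  ]
pan4 -0.0617 -0.1437 [ 0.4634 -0.128   0.04  ]
dial -0.0002 0.057 [0.5712 0.0521 0.059 ]
knobtop1 0.0258 0.1276 [0.6134 0.1145 0.12  ]
knobtop2 -0.0316 0.1273 [0.5576 0.1279 0.12  ]
stopL1 0.0728 -0.1488 [ 0.5928 -0.1652  0.046 ]
stopL2 -0.0736 -0.1484 [ 0.4508 -0.1297  0.046 ]
caul -0.0057 -0.3035 [ 0.4795 -0.2966  0.03  ]
caul dir -27.84118063797639
xdir deg -13.884028115114141
[[-0.964  0.267 -0.   ]
 [ 0.267  0.964 -0.001]
 [ 0.    -0.001 -1.   ]]
```

```bash
cat >> h.py <<'E'
def to(x,y,z,yaw):
    "shift (cm) in tool axes & turn (deg) still to go; yaw = world yaw of tool y"
    p,r=tool();m=r.as_matrix();a=np.degrees(np.arctan2(m[1,1],m[0,1]))
    s=sense();print('t',round(s['time_s'],2),'p',p.round(4),'tilt z',m[:,2].round(3),'yaw',a.round(2),'turn',((a-yaw+180)%360-180).round(2),
     'shift cm',(m.T@(np.array([x,y,z])-p)*100).round(2),'q',np.round(s['joint_positions'],2),'f',np.round(s['ft_force'],1),'op',round(s['opening'],4))
E
python3 -m jog '[{"twist":[0,0,6.1],"delta_pos":[0,0,0],"grip":5},{"twist":[0,0,6.2],"delta_pos":[-4,-3.2,0],"grip":5},{"twist":[0,0,0],"delta_pos":[-4.5,-3.6,0],"grip":5},{"twist":[0,0,0],"delta_pos":[-4.5,-3.6,0],"grip":5},{"twist":[0,0,0],"delta_pos":[-4.5,-3.6,0],"grip":5}]'
python3 -c "from h import *;to(.4795,-.2966,.15,62.2)"
```

```text
time_s: 0.72
position: [0.2347, 0.3014, 0.256]
orientation: [0.752, 3.05, -0.001]
ft_force: [1.9, -0.1, 0.8]
opening: 0.0501
t 0.72 p [0.2347 0.3014 0.256 ] tilt z [ 0. -0. -1.] yaw 62.29 turn 0.09 shift cm [-49.47 -41.55  10.62] q [ 0.91 -0.14 -0.31  1.41 -0.    1.39] f [ 1.9 -0.1  0.8] op 0.0501
```

```bash
python3 -m jog '[{"twist":[0,0,0],"delta_pos":[-4.5,-3.8,0],"grip":5},{"twist":[0,0,0],"delta_pos":[-4.5,-3.8,0],"grip":5},{"twist":[0,0,0],"delta_pos":[-4.5,-3.8,0],"grip":5},{"twist":[0,0,0],"delta_pos":[-4.5,-3.8,0],"grip":5},{"twist":[0,0,0],"delta_pos":[-4.5,-3.8,0],"grip":5}]' >/dev/null
python3 -m jog '[{"twist":[0,0,0],"delta_pos":[-4.5,-3.8,0],"grip":5},{"twist":[0,0,0],"delta_pos":[-4.5,-3.8,1],"grip":5},{"twist":[0,0,0],"delta_pos":[-4.5,-3.8,3],"grip":5},{"twist":[0,0,0],"delta_pos":[-4.5,-3.8,3],"grip":5},{"twist":[0,0,0],"delta_pos":[-4.5,-3.8,3],"grip":5}]' >/dev/null
python3 -m jog '[{"twist":[0,0,0],"delta_pos":[0,0,0],"grip":5},{"twist":[0,0,0],"delta_pos":[0,0,0],"grip":5}]' >/dev/null
python3 - <<'E'
from h import *
to(.4795,-.2966,.15,62.2)
f=shot('wrist','w1')['frame']
cv2.imwrite('pics/w1.png',np.clip(f*1.6,0,255).astype('u1'))
E
```

```text
t 2.23 p [ 0.4516 -0.2337  0.1607] tilt z [-0.002  0.001 -1.   ] yaw 62.21 turn 0.01 shift cm [-5.4  -4.27  1.06] q [-0.48  0.11 -0.26  1.2   0.    0.01] f [-0.   0.6 -0. ] op 0.0503
```

View pics/w1.png

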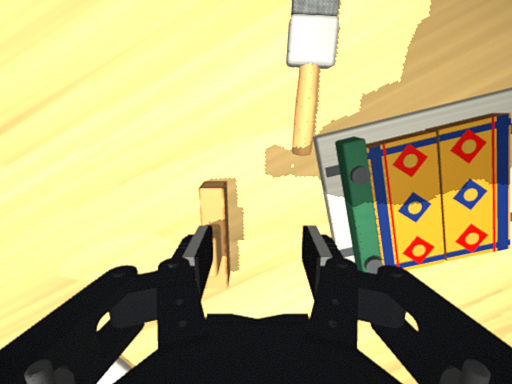

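```bash
python3 -c "
from h import *
print(ray('w1',202,189,.03),ray('w1',226,188,.03), proj('w1',[.4317,-.2714,.03]))"
python3 -m jog '[{"twist":[0,0,0],"delta_pos":[-2.7,-2.1,0],"grip":5},{"twist":[0,0,0],"delta_pos":[-2.7,-2.17,0],"grip":5},{"twist":[0,0,0],"delta_pos":[0,0,0],"grip":5}]'
python3 - <<'E'
from h import *
to(.4795,-.2966,.061,62.2)
f=shot('wrist','w2')['frame']
cv2.imwrite('pics/w2.png',np.clip(f*1.6,0,255).astype('u1'))
E
```

```text
[ 0.42881846 -0.28033376  0.03      ] [ 0.43859679 -0.25966401  0.03      ] [211.64965541 187.35995917]
time_s: 2.65
position: [0.481, -0.2972, 0.1623]
orientation: [0.753, 3.048, -0.001]
ft_force: [0.2, 1.2, 0.1]
opening: 0.0498
t 2.65 p [ 0.481  -0.2972  0.1623] tilt z [ 0.002 -0.001 -1.   ] yaw 62.25 turn 0.05 shift cm [ 0.18 -0.02 10.13] q [-0.55  0.22 -0.14  1.21 -0.   -0.07] f [0.2 1.2 0.1] op 0.0498
```

View pics/w2.png

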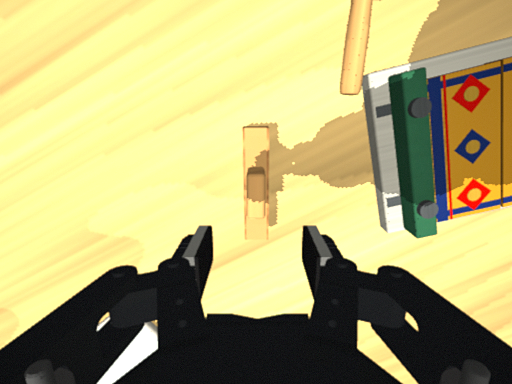

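```bash
python3 -m jog '[{"twist":[0,0,0],"delta_pos":[0.15,0,4],"grip":5},{"twist":[0,0,0],"delta_pos":[0,0,4],"grip":5},{"twist":[0,0,0],"delta_pos":[0,0,1.7],"grip":5},{"twist":[0,0,0],"delta_pos":[0,0,0.3],"grip":5},{"twist":[0,0,0],"delta_pos":[0,0,0],"grip":5}]' >/dev/null
python3 -c "from h import *;to(.4795,-.2966,.061,62.2)"
python3 -m jog '[{"twist":[0,0,0],"delta_pos":[0,0,0],"grip":1},{"twist":[0,0,0],"delta_pos":[0,0,0],"grip":1},{"twist":[0,0,0],"delta_pos":[0,0,0],"grip":1},{"twist":[0,0,0],"delta_pos":[0,0,0],"grip":1}]' 30
python3 -c "
from h import *
shot('wrist','w3');to(.4795,-.2966,.061,62.2)"
```

```text
t 3.33 p [ 0.4794 -0.2961  0.0626] tilt z [ 0.002 -0.001 -1.   ] yaw 62.27 turn 0.07 shift cm [-0.03 -0.04  0.16] q [-0.55  0.26 -0.3   1.    0.   -0.07] f [ 0.1 -0.2  0.2] op 0.0498
time_s: 3.82
position: [0.4793, -0.2965, 0.0622]
orientation: [0.753, 3.048, -0.001]
ft_force: [-0.9, 0.5, 6.2]
opening: 0.0153
t 3.88 p [ 0.4793 -0.2965  0.0622] tilt z [ 0.002 -0.001 -1.   ] yaw 62.23 turn 0.03 shift cm [-0.02 -0.    0.12] q [-0.55  0.27 -0.3   1.    0.   -0.07] f [0.  0.7 6.9] op 0.0152
```

```bash
python3 -m jog '[{"twist":[0,0,0],"delta_pos":[0,0,-2],"grip":1},{"twist":[0,0,0],"delta_pos":[0,0,-4],"grip":1},{"twist":[0,0,0],"delta_pos":[0,0,-4],"grip":1},{"twist":[0,0,-6.9],"delta_pos":[0,0,0],"grip":1},{"twist":[0,0,-7],"delta_pos":[0,0,0],"grip":1}]' 40
python3 -c "from h import *;to(.5545,-.0111,.16,76.1)"
```

```text
time_s: 4.5
position: [0.4788, -0.2962, 0.1616]
orientation: [0.373, 3.119, -0.0]
ft_force: [-0.0, 0.0, -1.1]
opening: 0.0158
t 4.5 p [ 0.4788 -0.2962  0.1616] tilt z [ 0. -0. -1.] yaw 76.37 turn 0.27 shift cm [-0.64 29.49  0.15] q [-0.55  0.21 -0.14  1.21 -0.   -0.32] f [-0.   0.  -1.1] op 0.0158
```

```bash
python3 -m jog '[{"twist":[0,0,0],"delta_pos":[-0.3,4,0],"grip":1},{"twist":[0,0,0],"delta_pos":[-0.3,5,0],"grip":1},{"twist":[0,0,0],"delta_pos":[0,5,0],"grip":1},{"twist":[0,0,0],"delta_pos":[0,5,0],"grip":1},{"twist":[0,0,0],"delta_pos":[0,5,0],"grip":1}]' >/dev/null
python3 -m jog '[{"twist":[0,0,0],"delta_pos":[0,4,0],"grip":1},{"twist":[0,0,0],"delta_pos":[0,1.5,0],"grip":1},{"twist":[0,0,0],"delta_pos":[0,0,0],"grip":1},{"twist":[0,0,0],"delta_pos":[0,0,0],"grip":1}]' >/dev/null
python3 - <<'E'
from h import *
to(.5545,-.0111,.082,76.1)
f=shot('wrist','w4')['frame']
cv2.imwrite('pics/w4.png',np.clip(f*1.6,0,255).astype('u1'))
E
```

```text
t 5.62 p [ 0.5549 -0.0122  0.1611] tilt z [-0.    -0.001 -1.   ] yaw 76.08 turn -0.02 shift cm [0.06 0.1  7.91] q [-0.02  0.2  -0.16  1.21 -0.    0.22] f [ 0.3 -0.  -1.1] op 0.0153
```

View pics/w4.png

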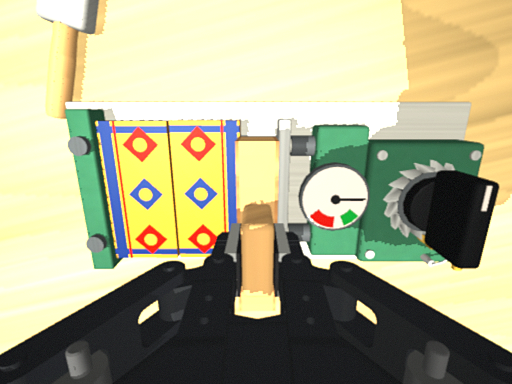

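Run:
```python
from h import *
o=np.array([.5578,-.0033,0]);a=np.radians(76.1);yd=np.array([np.cos(a),np.sin(a),0]);xd=np.array([yd[1],-yd[0],0])
def P(n,p): print(n,((p-o)@xd).round(4),((p-o)@yd).round(4))
P('tcp',tool()[0])
P('panel edge top',ray('w4',240,122,.04));P('panel edge',ray('w4',239,200,.04))
P('plate face top',ray('w4',278,122,.047));P('plate face',ray('w4',278,230,.047));P('plate back',ray('w4',291,122,.047))
zf=.1611-.0622+.03
P('foot end L',ray('w4',237,138,zf));P('foot end R',ray('w4',278,138,zf));P('dial',ray('w4',335,200,.059))
```

```text
tcp -0.0006 -0.0095
panel edge top -0.061 -0.0238
panel edge 0.0089 -0.026
plate face top -0.0612 0.0081
plate face 0.0358 0.0101
plate back -0.0612 0.0189
foot end L -0.0554 -0.02
foot end R -0.0554 0.0023
dial 0.0028 0.057
```

```bash
python3 -m jog '[{"twist":[0,0,0],"delta_pos":[0,0.1,3],"grip":1},{"twist":[0,0,0],"delta_pos":[0,0,3],"grip":1},{"twist":[0,0,0],"delta_pos":[0,0,1.3],"grip":1},{"twist":[0,0,0],"delta_pos":[0,0,0.3],"grip":1},{"twist":[0,0,0],"delta_pos":[0,0,0],"grip":1}]'
python3 -c "from h import *;to(.5545,-.0111,.082,76.1)"
```

```text
time_s: 6.3
position: [0.5559, -0.0105, 0.086]
orientation: [0.38, 3.117, 0.0]
ft_force: [-0.5, 0.2, -0.8]
opening: 0.0151
t 6.3 p [ 0.5559 -0.0105  0.086 ] tilt z [ 0.001 -0.    -1.   ] yaw 76.11 turn 0.01 shift cm [ 0.12 -0.09  0.4 ] q [-0.02  0.24 -0.28  1.05 -0.    0.22] f [-0.5  0.2 -0.8] op 0.0151
```

```bash
python3 -m jog '[{"twist":[0,0,0],"delta_pos":[0,-0.05,0.2],"grip":1},{"twist":[0,0,0],"delta_pos":[0,0,0.15],"grip":1},{"twist":[0,0,0],"delta_pos":[0,0,0],"grip":1}]'
python3 -m jog '[{"twist":[0,0,0],"delta_pos":[0,0,0],"grip":2.8},{"twist":[0,0,0],"delta_pos":[0,0,0],"grip":2.8},{"twist":[0,0,0],"delta_pos":[0,0,0],"grip":2.8}]'
python3 -m jog '[{"twist":[0,0,0],"delta_pos":[0,0,-2],"grip":2.8},{"twist":[0,0,0],"delta_pos":[0,0,-4],"grip":2.8},{"twist":[0,0,0],"delta_pos":[0,0,-5],"grip":2.8},{"twist":[0,0,0],"delta_pos":[0,0,-3],"grip":4},{"twist":[0,0,0],"delta_pos":[0,0,0],"grip":4}]'
python3 - <<'E'
from h import *
o=np.array([.5578,-.0033,0]);a=np.radians(76.1);yd=np.array([np.cos(a),np.sin(a),0]);xd=np.array([yd[1],-yd[0],0])
k=o+(-.0029)*xd+.1275*yd
print('knob',k); to(k[0],k[1],.22,76.1)
f=shot('wrist','w5')['frame']
cv2.imwrite('pics/w5.png',np.clip(f*1.6,0,255).astype('u1'))
E
```

```text
time_s: 6.68
position: [0.5557, -0.0107, 0.0823]
orientation: [0.379, 3.117, -0.0]
ft_force: [0.2, -0.8, 1.6]
opening: 0.0151
time_s: 7.05
position: [0.5553, -0.0106, 0.0817]
orientation: [-0.379, -3.119, -0.0]
ft_force: [0.4, -0.1, -0.3]
opening: 0.0277
time_s: 7.68
position: [0.5566, -0.0106, 0.2246]
orientation: [0.378, 3.114, 0.001]
ft_force: [0.1, 0.3, 0.1]
opening: 0.04
knob [0.585614   0.12116301 0.        ]
t 7.67 p [ 0.5566 -0.0106  0.2246] tilt z [ 0.005 -0.    -1.   ] yaw 76.14 turn 0.04 shift cm [ 0.34 13.49  0.47] q [-0.02  0.18 -0.04  1.34  0.    0.22] f [0.1 0.3 0.1] op 0.04
```

View pics/w5.png

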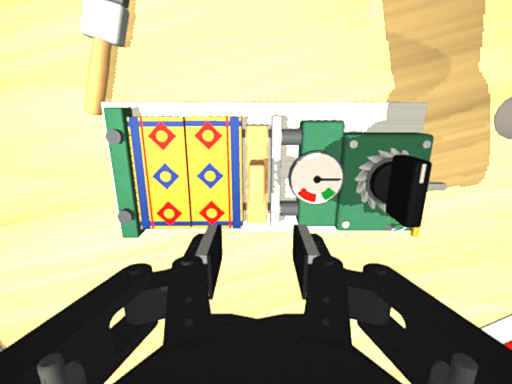

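```bash
python3 -m jog '[{"twist":[0,0,0],"delta_pos":[0.2,4,0],"grip":4},{"twist":[0,0,0],"delta_pos":[0,5,0],"grip":4},{"twist":[0,0,0],"delta_pos":[0,4.4,0],"grip":4},{"twist":[0,0,0],"delta_pos":[0,0,3],"grip":4},{"twist":[0,0,0],"delta_pos":[0,0,0],"grip":4}]'>/dev/null
python3 - <<'E'
from h import *
o=np.array([.5578,-.0033,0]);a=np.radians(76.1);yd=np.array([np.cos(a),np.sin(a),0]);xd=np.array([yd[1],-yd[0],0])
k=o+(-.0015)*xd+.127*yd
print('knob',k); to(k[0],k[1],.112,76.1)
f=shot('wrist','w6')['frame']
cv2.imwrite('pics/w6.png',np.clip(f*1.6,0,255).astype('u1'))
E
```

```text
knob [0.58685289 0.12034134 0.        ]
t 8.35 p [0.5835 0.1201 0.1878] tilt z [-0.007 -0.002 -1.   ] yaw 76.2 turn 0.1 shift cm [-0.37  0.13  7.58] q [ 0.2   0.27 -0.01  1.3  -0.    0.44] f [-0.5 -1.1  0.2] op 0.04
```

View pics/w6.png

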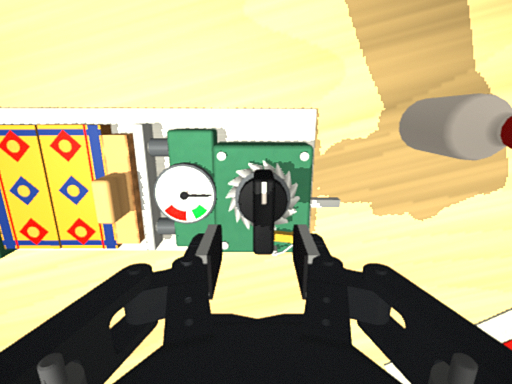

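```bash
python3 - <<'E'
from h import *
A,B=ray('w6',263,170.5,.12),ray('w6',263.5,254,.12);print(A,B,np.linalg.norm(A-B),(A+B)/2)
E
python3 -m jog '[{"twist":[0,0,0],"delta_pos":[0,0,0],"grip":4},{"twist":[0,0,0],"delta_pos":[0,0,0],"grip":4}]'
```

```text
[0.55566678 0.13115173 0.12      ] [0.61859986 0.11646523 0.12      ] 0.06462402836417247 [0.58713332 0.12380848 0.12      ]
time_s: 8.65
position: [0.5859, 0.1195, 0.1927]
orientation: [0.38, 3.117, 0.001]
ft_force: [-0.1, 0.5, -0.2]
opening: 0.04
```

```bash
python3 -m jog '[{"twist":[0,0,0],"delta_pos":[-0.05,0.2,3],"grip":4},{"twist":[0,0,0],"delta_pos":[0,0,3],"grip":4},{"twist":[0,0,0],"delta_pos":[0,0,1.7],"grip":4},{"twist":[0,0,0],"delta_pos":[0,0,0.3],"grip":4},{"twist":[0,0,0],"delta_pos":[0,0,0],"grip":4}]' >/dev/null
python3 -m jog '[{"twist":[0,0,0],"delta_pos":[0,0,0],"grip":4}]'
python3 -m jog '[{"twist":[0,0,0],"delta_pos":[0,0,0],"grip":1},{"twist":[0,0,0],"delta_pos":[0,0,0],"grip":1},{"twist":[0,0,0],"delta_pos":[0,0,0],"grip":1},{"twist":[0,0,0],"delta_pos":[0,0,0],"grip":1}]' 30
python3 -c "
from h import *
shot('wrist','w7');to(.587,.1215,.112,76.1);print(sense()['wrist_torque'])"
```

```text
time_s: 9.4
position: [0.5872, 0.1219, 0.113]
orientation: [0.379, 3.117, 0.001]
ft_force: [0.7, 0.0, 0.4]
opening: 0.0401
time_s: 9.9
position: [0.5873, 0.1234, 0.1128]
orientation: [0.377, 3.117, 0.006]
ft_force: [1.6, 6.3, 2.4]
opening: 0.0154
t 9.95 p [0.5873 0.1234 0.1128] tilt z [ 0.002  0.003 -1.   ] yaw 76.2 turn 0.1 shift cm [-0.02 -0.19  0.07] q [ 0.21  0.3  -0.14  1.13  0.    0.45] f [0.9 6.  1.7] op 0.0156
[ 0.93794062 -0.13310151 -0.06303675]
```

```bash
python3 -m jog '[{"twist":[0,0,0],"delta_pos":[0,0.2,0],"grip":1},{"twist":[0,0,8],"delta_pos":[0,0,0],"grip":1},{"twist":[0,0,8.5],"delta_pos":[0,0,0],"grip":1},{"twist":[0,0,8.5],"delta_pos":[0,0,0],"grip":1},{"twist":[0,0,0],"delta_pos":[0,0,0],"grip":1}]' 40
python3 -c "
from h import *
shot('wrist','w8');to(.587,.1215,.112,76.1);print(sense()['wrist_torque'])"
```

```text
time_s: 10.58
position: [0.5877, 0.1244, 0.1127]
orientation: [1.042, 2.962, 0.003]
ft_force: [0.6, 3.6, 5.8]
opening: 0.0154
t 10.62 p [0.5876 0.1244 0.1127] tilt z [ 0.002  0.001 -1.   ] yaw 51.33 turn -24.77 shift cm [-0.13 -0.27  0.07] q [ 0.21  0.3  -0.14  1.13  0.    0.88] f [0.3 4.  4.9] op 0.0155
[ 0.51808448  0.05045547 -0.03574969]
```

```bash
python3 -m jog '[{"twist":[0,0,9.7],"delta_pos":[0,0,0],"grip":1},{"twist":[0,0,9.7],"delta_pos":[0,0,0],"grip":1},{"twist":[0,0,9.7],"delta_pos":[0,0,0],"grip":1},{"twist":[0,0,9.7],"delta_pos":[0,0,0],"grip":1},{"twist":[0,0,0],"delta_pos":[0,0,0],"grip":1}]' 40 >/dev/null
python3 -m jog '[{"twist":[0,0,9.7],"delta_pos":[0,0,0],"grip":1},{"twist":[0,0,9.7],"delta_pos":[0,0,0],"grip":1},{"twist":[0,0,9.7],"delta_pos":[0,0,0],"grip":1},{"twist":[0,0,0],"delta_pos":[0,0,0],"grip":1}]' 40
python3 -c "
from h import *
f=shot('wrist','w9')['frame'];g=shot('scene','s9')['frame'];h=shot('top','t9')['frame'];to(.587,.1215,.112,76.1);print(sense()['wrist_torque'])
c=cv2.resize(g[140:300,170:350],(450,400),interpolation=cv2.INTER_CUBIC);d=cv2.resize(h[115:225,180:345],(350,233),interpolation=cv2.INTER_CUBIC);e=cv2.resize(f,(350,262))
i=np.zeros((500,800,3),'u1');i[:400,:450]=c;i[:233,450:]=d;i[233:495,450:]=e
cv2.imwrite('pics/m9.png',np.clip(i*1.7,0,255).astype('u1'))"
```

```text
time_s: 11.75
position: [0.5898, 0.1251, 0.1128]
orientation: [2.518, 1.876, 0.01]
ft_force: [8.5, 6.6, 0.3]
opening: 0.0155
t 11.9 p [0.5898 0.1252 0.1128] tilt z [ 0.006  0.003 -1.   ] yaw -16.54 turn -92.64 shift cm [-0.43 -0.16  0.08] q [ 0.21  0.3  -0.14  1.13  0.    2.07] f [9.9 7.  1. ] op 0.0151
[ 1.16413861 -1.34894988  0.08223623]
```

View pics/m9.png

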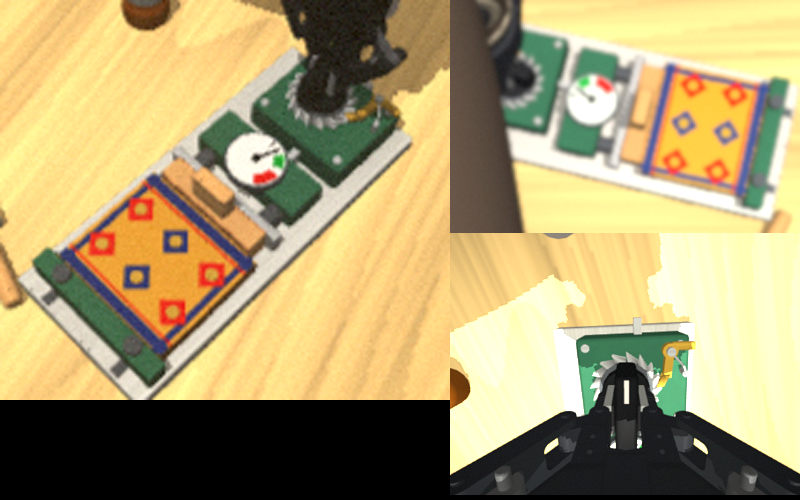

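```bash
cat >> h.py <<'E'
o=np.array([.5578,-.0033,0]);_a=np.radians(76.1);yd=np.array([np.cos(_a),np.sin(_a),0]);xd=np.array([yd[1],-yd[0],0])
def rect(fn,yc,z=.059,half=.04,n=240):
    "rectified patch centred press (0,yc), up = press +y, right = press +x"
    w=[o+xd*sx*half+yd*(yc+sy*half)+np.array([0,0,z]) for sx,sy in((-1,1),(1,1),(1,-1),(-1,-1))]
    H=cv2.getPerspectiveTransform(np.float32([proj(fn,p) for p in w]),np.float32([[0,0],[n,0],[n,n],[0,n]]))
    return cv2.warpPerspective(cv2.imread(f'pics/{fn}.png'),H,(n,n),flags=cv2.INTER_CUBIC)
def needle(fn,yc):
    r=rect(fn,yc);g=cv2.cvtColor(r,cv2.COLOR_BGR2HSV);
    white=((g[...,1]<60)&(g[...,2]>np.percentile(g[...,2],60))).astype('u1')
    n,l,st,c=cv2.connectedComponentsWithStats(cv2.morphologyEx(white,cv2.MORPH_OPEN,np.ones((5,5))))
    i=1+np.argmin([np.hypot(*(c[k]-120))-st[k,4]/100 for k in range(1,n)])
    hull=cv2.convexHull(np.argwhere(l==i)[:,::-1].astype('i4'));(cx,cy),rad=cv2.minEnclosingCircle(hull)
    v=g[...,2].astype(float);mx=r.max(2).astype(float)
    best=[]
    for t in np.arange(-.4,2.6,.02):
        s=np.arange(.25,.6,.02)*90
        best.append(mx[np.clip((cy-s*np.cos(t)).astype(int),0,239),np.clip((cx+s*np.sin(t)).astype(int),0,239)].mean())
    b=np.array(best);k=b.argmin();print(fn,'centre',cx,cy,'rad',rad,'needle',round(-.4+.02*k,2),'val',b.min().round(0),np.median(b).round(0));return r
E
python3 - <<'E'
from h import *
rs=[]
for f,y in(('t0',.057),('s0',.057),('t9',.041),('s9',.041)): rs.append(needle(f,y))
r2=[rect(f,-.085,.04,.1) for f in('t9','s9')]
i=np.vstack([np.hstack(rs[1:]),np.hstack(r2+[rs[0]])]);cv2.imwrite('pics/n9.png',np.clip(i*1.6,0,255).astype('u1'))
E
```

```text
t0 centre 131.9480438232422 135.21685791015625 rad 100.01355743408203 needle -0.32 val 80.0 116.0
s0 centre 120.66891479492188 116.671142578125 rad 83.20299530029297 needle -0.02 val 49.0 131.0
t9 centre 126.83087158203125 131.96351623535156 rad 92.93217468261719 needle 0.14 val 121.0 162.0
s9 centre 119.3662338256836 116.98759460449219 rad 83.1211929321289 needle 0.36 val 80.0 151.0
```

View pics/n9.png

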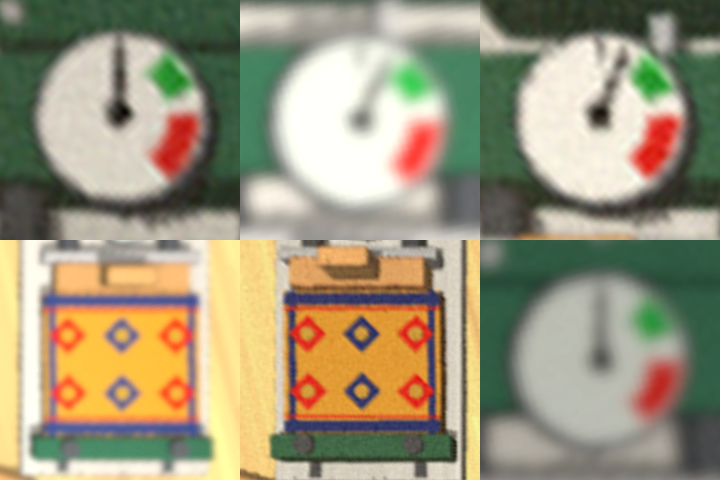

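```bash
python3 -m jog '[{"twist":[0,0,0],"delta_pos":[0.15,0.15,0],"grip":1},{"twist":[0,0,8],"delta_pos":[0,0,0],"grip":1},{"twist":[0,0,8],"delta_pos":[0,0,0],"grip":1},{"twist":[0,0,7],"delta_pos":[0,0,0],"grip":1},{"twist":[0,0,0],"delta_pos":[0,0,0],"grip":1}]' 40
python3 -m jog '[{"twist":[0,0,0],"delta_pos":[0,0,0],"grip":1}]' 40
python3 -c "
from h import *
shot('scene','s10');needle('s10',.037);to(.587,.1215,.112,-36.4);print(sense()['wrist_torque'])"
```

```text
time_s: 12.52
position: [0.5906, 0.125, 0.1128]
orientation: [2.842, 1.336, 0.006]
ft_force: [5.5, 2.3, 3.8]
opening: 0.0154
time_s: 12.65
position: [0.5907, 0.1249, 0.1127]
orientation: [2.841, 1.337, 0.006]
ft_force: [5.2, 1.4, 3.0]
opening: 0.0151
s10 centre 119.63790893554688 116.77262878417969 rad 82.5358657836914 needle 0.82 val 74.0 151.0
t 12.7 p [0.5907 0.1249 0.1128] tilt z [ 0.004  0.001 -1.   ] yaw -39.59 turn -3.19 shift cm [-0.5  -0.06  0.07] q [ 0.21  0.3  -0.13  1.13 -0.    2.47] f [5.7 1.6 2.9] op 0.0155
[ 0.41227562 -0.75395873  0.099962  ]
```

```bash
python3 -m jog '[{"twist":[0,0,-2],"delta_pos":[0,0,0],"grip":1},{"twist":[0,0,-1.5],"delta_pos":[0,0,0],"grip":1},{"twist":[0,0,0],"delta_pos":[0,0,0],"grip":1}]' 40
python3 -c "
from h import *
to(.587,.1215,.112,-36.4);print(sense()['wrist_torque'])"
python3 -m jog '[{"twist":[0,0,0],"delta_pos":[0,0,0],"grip":3},{"twist":[0,0,0],"delta_pos":[0,0,0],"grip":3},{"twist":[0,0,0],"delta_pos":[0,0,0],"grip":3}]'
python3 -m jog '[{"twist":[0,0,0],"delta_pos":[0,0,-2],"grip":3},{"twist":[0,0,0],"delta_pos":[0,0,-4],"grip":3},{"twist":[0,0,0],"delta_pos":[0,0,-4],"grip":3},{"twist":[0,0,0],"delta_pos":[0,0,0],"grip":3},{"twist":[0,0,0],"delta_pos":[0,0,0],"grip":3}]'
python3 - <<'E'
from h import *
f=shot('wrist','w11')['frame'];g=shot('scene','s11')['frame']
n=needle('s11',.037)
q=rect('s11',-.03,.045,.13,n=400)
i=np.zeros((560,800,3),'u1');i[:240,:240]=n;i[:400,400:]=q;i[250:550,:400]=cv2.resize(f,(400,300))
cv2.imwrite('pics/m11.png',np.clip(i*1.6,0,255).astype('u1'))
E
```

```text
time_s: 13.08
position: [0.5906, 0.125, 0.1127]
orientation: [2.799, 1.424, 0.006]
ft_force: [4.2, 1.7, 3.6]
opening: 0.0157
t 13.07 p [0.5906 0.125  0.1127] tilt z [ 0.004  0.001 -1.   ] yaw -36.08 turn 0.32 shift cm [-0.49 -0.08  0.07] q [ 0.21  0.3  -0.13  1.13 -0.    2.41] f [4.2 1.7 3.6] op 0.0157
[ 0.46781399 -0.70258151  0.09232293]
time_s: 13.45
position: [0.5883, 0.1245, 0.1113]
orientation: [-2.802, -1.42, 0.002]
ft_force: [0.5, 0.9, -0.6]
opening: 0.0297
time_s: 14.08
position: [0.5886, 0.1246, 0.2111]
orientation: [-2.802, -1.42, 0.001]
ft_force: [0.5, 0.0, 0.5]
opening: 0.03
s11 centre 119.1369400024414 115.4383316040039 rad 82.8027114868164 needle 0.8 val 78.0 149.0
```

View pics/m11.png

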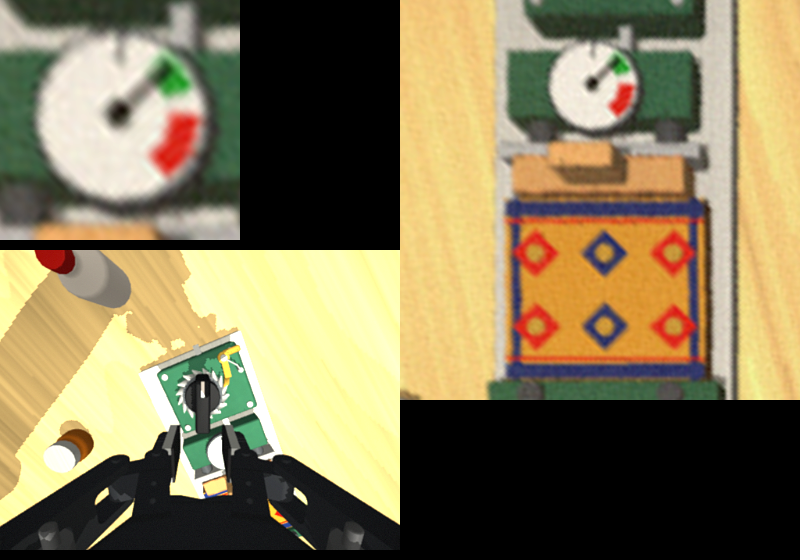

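```bash
python3 -c "
from h import *
print(finish_job(),sense()['time_s'])"
```

```text
the job is handed in; nothing more can be done
the job is handed in; nothing more can be done
```

I stood the caul upright between the jaw plate and the panel, centred along the plate, and let go of it. I then turned the knob five clicks clockwise, eased it back onto the pawl, released it and lifted clear. The job was handed in at about 14 s; it gave no verdict.

What the last pictures and readings showed:
- **Needle:** it read 0.82 rad while I still held the knob about 3° past the fifth tooth, and 0.80 rad after release. That is inside the green band (0.62 to 1.20), and it never came near the red.
- **Knob and pawl:** the bar stands at about 112.5°, the fifth tooth. I judged the pawl seated from that and from the needle holding after release. It is too small in the picture to measure its angle directly.
- **Panel and caul:** the crack looks closed and the halves parallel, with the panel against the stop bar. The caul is upright between plate and panel. I judged these by eye, not by measurement.
- **Other things:** I did not touch the glue, jar or brush. I did not measure their positions again at the end.

Nothing failed. My estimate of the knob's position across the press was about 3 to 4 mm out, which showed as up to about 12 N of sideways force at the wrist while turning. I corrected it twice along the way.

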